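# Jar up the marbles for the rummage sale

### The job

Get the marble set ready for the sale: tip all three marbles out of the blue tumbler into the white jar, then stand the empty tumbler upright, wholly on the cork mat, and let go of it. After that, swing the jar's lid on its arm fully home over the mouth and screw it down clockwise as far as it goes, leaving the other goods where they stand.

Things in the scene. Friction and masses are not known exactly. Their poses are not given: they have to be found in the camera images.
- jar: white storage jar fixed to a heavy dark steel base plate 130 x 130 x 10 mm (does not move). Origin: on the table, under the jar's axis; z up. Jar 100 mm outside diameter, wall 4 mm, inner floor 15 mm and rim 110 mm above the table. A steel post 16 mm in diameter stands 90 mm from the jar's axis along the jar's +y
- jar_mouth (a point): centre of the jar's round mouth (92 mm inside diameter), at rim height, 110 mm above the table
- lid_pivot (a point): on the vertical axis of the post that carries the lid's swing arm, 120 mm above the table; axes of the arm: the lid's axis is 90 mm from the post along this frame's -y
- lid_arm (a joint): swing of the lid's arm about the vertical post, rad: 0 = lid centred over the jar (a stop), larger = swung open, clockwise seen from above, up to 2.3; stays where it is left (about 1.5 N at the lid moves it)
- cap_grip (a point): middle of the dark wooden bar on the lid, on the lid's axis. Bar 64 mm long along this frame's x, 18 mm wide along y; its top is 10 mm above this point, its foot (lid's top face) 23 mm below. The lid: round wooden screw cap, 108 mm diameter, 22 mm thick, turning in a steel ring (132 mm outside) at the end of the swing arm. Point 158 mm above the table unscrewed, 150 mm screwed down
- cap (a joint): turn of the screw cap in its ring, rad, relative to the arm: 0 = unscrewed and raised (as at the start, 3 mm above the rim), grows clockwise seen from above to 1.4 = fully down (a stop). Lowers the cap 6 mm per rad. Its skirt catches on the rim if turned before the arm is home; once down it cannot be swung. Friction about 0.06 N m
- tumbler: loose blue metal tumbler holding the three marbles at the start. Origin: centre of its underside, z up its axis. 85 mm high, outside diameter 58 mm at the foot and 66 mm at the rim, wall 3 mm, floor 5 mm, about 120 g
- mat: round cork mat 120 mm in diameter and 4 mm thick, fixed on the table; origin at the centre of its underside (table height)
- marble_0_center (a point): centre of the green glass marble, 22 mm in diameter, 15 g
- marble_1_center (a point): centre of the amber glass marble, 22 mm in diameter, 15 g
- marble_2_center (a point): centre of the red marble, 22 mm in diameter, 15 g
- mug: bystander: brown mug, rim diameter 76 mm, 90 mm high, handle on its +y; origin at the centre of its underside
- vase: bystander: dark stoneware bud vase, 90 mm wide, 130 mm high; origin at the centre of its underside
- dish: bystander: square blue dish 100 x 100 x 45 mm; origin at the centre of its underside
- decanter: bystander: clear glass decanter, 70 mm in diameter, 170 mm high; origin at the centre of its underside
- tin: bystander: tin with a yellow band, 72 mm in diameter, 100 mm high; origin at the centre of its underside
- bowl: bystander: white bowl, 120 mm in diameter, 50 mm high; origin at the centre of its underside

How it is judged:
By the outcome, as a careful person would: the job done as asked, in the order asked, and still so for the second after the job is handed in, with the robot touching nothing.
It also fails if it takes over 72 s, if anything falls off the work surface, if the arm or the gripper's body presses on something with over 40 N, if the wrist force passes 120 N, or if a joint passes its speed limit or range.

### The arm

A 6-joint arm with a two-finger parallel gripper is mounted at the origin on the work surface. World frame = base frame: x ahead of the robot, y to its left, z up, the work surface at z = 0. Lengths are in mm, angles in rad, forces in N, time in s.
With the tool pointing down it reaches from about 350 to 975 mm from the base axis. Payload 7.1 kg.
Tool frame: the origin (TCP) lies on the front face of the gripper's body, between the roots of the fingers; the fingertips stand 80 mm ahead of it and the grasp point (between the pads) lies 61 mm ahead of it (env.tips_ahead is the distance from the TCP to the fingertips, in mm); z points along the fingers, y is the line along which they close (so a half turn about z gives the same grasp; the last joint's range is limited). The gripper opens to 88 mm and grips with 3 to 60 N. Pads are 20 mm wide; open, the fingers measure 115 mm over their backs; the gripper's body (75 mm by 178 mm) begins 61 mm behind the grasp point.
Start: joints at [-1.125, 0.423, 1.63, -0, 1.089, -0.019], TCP at [280.167, -558.67, 302.675] pointing down, gripper open.
Joint ranges: [-3, 3], [-0.9, 2.11], [0.09, 2.58], [-1.31, 4.45], [0.11, 2.69], [-2.54, 2.54]. Speed limits (rad/s): [2.39, 2.39, 3.01, 3.14, 3.14, 3.14].

### API

Orientations are given as a unit quaternion [x, y, z, w].
In Python, from station import env, set_gripper, viewer, workorder gives the robot as it stands. Calls block until the motion is done:
- env.reach(position, orientation): joint-space move of the TCP to a pose.
- env.move_l(position, rot=None, rate=150, f_stop=None): straight line of the TCP; rot=None keeps the orientation; rate is the mean speed in mm/s. With f_stop (N) it stops when the force on the tool has changed by that much, and returns True; else False.
- env.move_joints(angles): joint-space move.
- set_gripper(opening): finger opening in mm; the grip force is fixed at half the most; returns when the fingers have stopped.
- env.hold(seconds).
- env.ik(position, orientation): joint angles nearest the present ones, or None.
- env.read_state(): the state.
- viewer.camera(name): name is "side" or "top"; returns the picture (400x640x3 uint8, blue, green, red); there is no depth.
- viewer.camera_params(name): a dict with "fx", "fy", "cx", "cy" (pixels), "pose" (4x4, takes a point from camera to world coordinates). Camera axes: x right, y up, looking along -z (the intrinsics and any distortion apply to the point x, -y, -z); pixel columns grow to the right and rows downward; lengths in mm; the calibration is good to about 2 mm. A picture is of the moment at which its call begins. camera_params takes no time and is no camera call.
A pose or a line that the arm cannot do raises env.IKError and nothing moves.
- workorder.sign_off(): hands the job in; it is judged then, once.
The state is a dict: "time_s": time; "qpos": joint angles; "dq": joint speeds; "tau": joint torques, N m; "tool_pos": TCP position; "orientation": TCP orientation; "force": force on the tool from outside, world axes, zero at the start; "wrist_torque": the same for the moment, N m; "width": finger opening in mm; "grip_force": force on a finger pad.
Only numpy, scipy, OpenCV 4.12 (cv2) and the standard library are available. Lean on these libraries where they do the work, as an engineer would, in place of code of your own. Each camera call takes 0.05 s, during which the arm holds its last target. There are 200 camera calls.

## Working session

There is one attempt and no reset: what is moved stays moved. The work goes in short steps, each a Python script; the robot and the scene stay as the last script left them, time stands still between calls to the robot, and variables do not carry over. Pictures are saved under pics/ and viewed, at most 10 in all, crops included, and the job is handed in when it is done.

```bash
mkdir -p pics; ls; python3 - <<'E'
from station import env,viewer
import cv2,numpy as np
for n in("top","side"):
    cv2.imwrite(f"pics/{n}0.png",viewer.camera(n)); p=viewer.camera_params(n); print(n,{k:(np.round(v,3).tolist() if k=="pose" else v) for k,v in p.items()})
print(env.read_state()["time_s"])
E
```

```text
pics
top {'fx': 415.1955760206755, 'fy': 415.1955760206755, 'cx': 324.6836581973767, 'cy': 187.70746703017028, 'pose': [[0.016, 0.996, -0.086, 502.192], [-1.0, 0.018, 0.018, -7.914], [0.019, 0.086, 0.996, 1245.702], [0.0, 0.0, 0.0, 1.0]]}
side {'fx': 397.13178743723614, 'fy': 397.13178743723614, 'cx': 321.01328594041735, 'cy': 191.87331714881867, 'pose': [[-0.878, 0.326, -0.35, 167.851], [-0.478, -0.568, 0.67, 808.414], [0.02, 0.755, 0.655, 916.844], [0.0, 0.0, 0.0, 1.0]]}
0.1
```

View pics/top0.png

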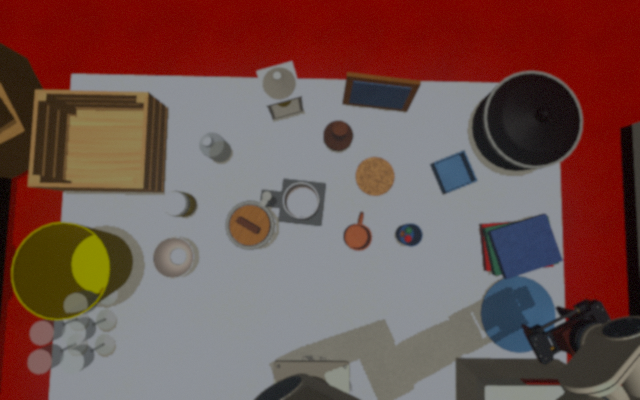

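View pics/side0.png

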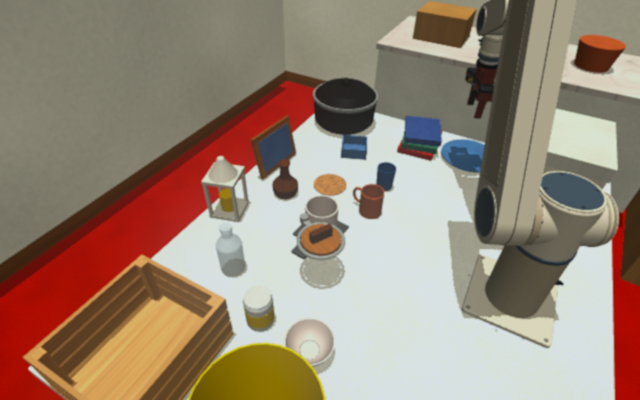

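Top view: jar at about (301,201), lid at (249,225), post at (268,198), tumbler at (408,234), mat at (375,176), mug at (357,236), vase at (338,135). The side view shows the same objects. Next I'll zoom in for finer pixel positions.

```bash
python3 - <<'E'
import cv2
a=cv2.imread("pics/top0.png")[110:270,220:440]; b=cv2.imread("pics/side0.png")[125:295,280:430]
cv2.imwrite("pics/t1.png",cv2.resize(a,None,fx=3.6,fy=3.6,interpolation=cv2.INTER_CUBIC))
cv2.imwrite("pics/s1.png",cv2.resize(b,None,fx=3.5,fy=3.5,interpolation=cv2.INTER_CUBIC))
E
```

```text
(no output)
```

View pics/t1.png

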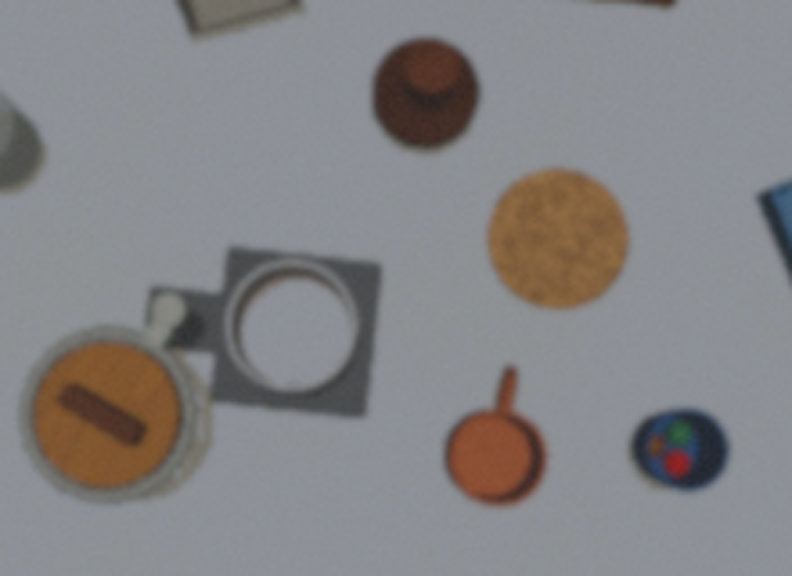

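View pics/s1.png

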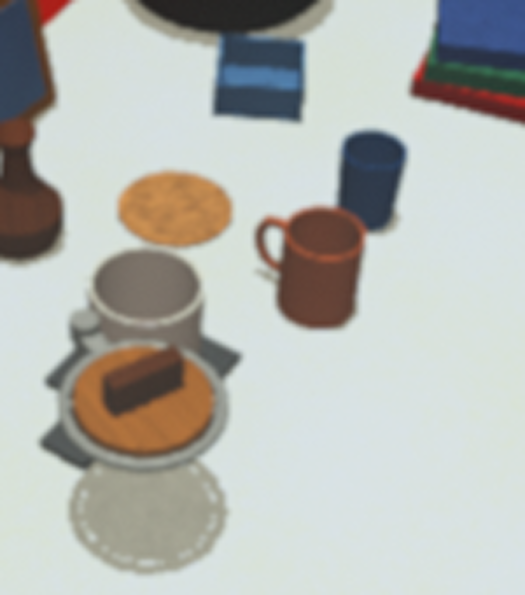

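Zoomed views: top crop shows jar rim centre (292,325), lid disc (107,414), bar ends (62,393) and (142,437), mat (558,238), tumbler rim (686,448), plate corners (229,247), (381,264), (366,417), (213,402). Side crop shows jar rim (146,300), mat (175,208), tumbler rim (373,150), lid disc (145,399).

```bash
cat > h.py <<'E'
import numpy as np
from station import env,viewer,set_gripper,workorder
from scipy.spatial.transform import Rotation as R
CR={"top":(220,110,3.6),"side":(280,125,3.5)}
def px(n,u,v,z,crop=True):
    if crop: a,b,s=CR[n]; u=a+(u+.5)/s-.5; v=b+(v+.5)/s-.5
    p=viewer.camera_params(n); T=p["pose"]
    d=T[:3,:3]@np.array([(u-p["cx"])/p["fx"],-(v-p["cy"])/p["fy"],-1])
    return T[:3,3]+d*(z-T[2,3])/d[2]
E
python3 - <<'E'
from h import *
np.set_printoptions(precision=1,suppress=True)
for nm,z,t,s in [("jar",110,(292,325),(146,300)),("mat",4,(558.5,238.5),(175,208)),("tum",85,(686,448),(373,150)),("lid",135,(107,414),(145,399)),("mug",90,(494,456),(323,236))]:
    print(nm,px("top",*t,z)[:2],px("side",*s,z)[:2])
c=[px("top",u,v,10)[:2] for u,v in[(229,247),(381,264),(366,417),(213,402)]]
print("plate",np.mean(c,0),[np.degrees(np.arctan2(*(c[i]-c[i+1])[::-1])) for i in(0,1,2)])
e=[px("top",u,v,168)[:2] for u,v in[(62,393),(142,437)]];print("bar",e,np.mean(e,0),np.linalg.norm(e[0]-e[1]),np.degrees(np.arctan2(*(e[0]-e[1])[::-1])))
print("post",px("top",170,303,130)); print("vase",px("top",426,95,40))
for m in[(680,432),(657,446),(677,464)]: print("marble",px("top",*m,20))
E
```

```text
jar [566.1  37.1] [557.9  55.9]
mat [ 648.4 -180.3] [ 648.6 -177.9]
tum [ 477.3 -269. ] [ 477.7 -267.5]
lid [496.6 171. ] [494.7 174.9]
mug [ 469.  -119.6] [ 467.8 -117. ]
plate [565.9  36.5] [np.float64(84.61589975737502), np.float64(-4.661816341443415), np.float64(-94.65993140871295)]
bar [array([511.2, 198.3]), array([480.8, 140.2])] [496.  169.3] 65.56295675888371 62.33358537281839
post [579.8 127.6 130. ]
vase [760.5 -65.9  40. ]
marble [ 488.8 -278.8   20. ]
marble [ 477.1 -259.8   20. ]
marble [ 462.8 -276.3   20. ]
```

```bash
cat >> h.py <<'E'
J=np.array([566,37.]);TUM=np.array([477.5,-268.3]);MAT=np.array([648.5,-179.2]);POST=np.array([573.7,126.7])
def ori(psi,al,roll,flip):
    # tool z = forward, pitched al down, tool y horizontal; roll<0 tips the tumbler to the left
    Rz=R.from_euler('ZY',[psi,al],degrees=True)          # x forward(down al), y left, z up
    A=R.from_matrix(np.array([[0,0,1],[0,1,0],[-1,0,0.]])) # tool z=fwd, y=left
    return Rz*R.from_euler('X',roll,degrees=True)*A*R.from_euler('Z',180*flip,degrees=True)
def tcp(G,o,d=61): return np.array(G)-d*o.as_matrix()[:,2]
def tilt_pose(psi,al,t,flip,z=190):
    c,s=np.cos(np.radians(psi)),np.sin(np.radians(psi)); d=np.array([c,s]); l=np.array([-s,c])
    a=np.radians(t); off=40*np.sin(a)+33*np.cos(a)
    G=np.r_[J-(20+off)*l-10*d,z]
    # tilt the tumbler (upright at pitch al) by t about horizontal axis d
    o=R.from_rotvec(np.radians(-t)*np.r_[d,0])*ori(psi,al,0,flip)
    return tcp(G,o),o
E
python3 - <<'E'
from h import *
for psi in (0,15,30,45,60):
  for al in (15,25):
    for f in(0,1):
      o=ori(psi,al,0,f); r=[]
      P=[(tcp(np.r_[TUM,45],o),o),(tcp(np.r_[TUM,190],o),o)]+[tilt_pose(psi,al,t,f) for t in(0,45,90,130)]+[(tcp(np.r_[MAT,50],o),o)]
      q=[env.ik(p,x.as_quat()) for p,x in P]
      print(psi,al,f,[None if k is None else np.round(k,1).tolist() for k in q] if all(k is not None for k in q) else [k is not None for k in q])
E
```

```text
0 15 0 [[-1.0, 1.1, 2.2, 2.2, 1.4, 1.4], [-1.0, 0.7, 2.3, 2.1, 1.2, 1.7], [-0.1, 0.7, 2.5, 3.0, 1.3, 1.6], [0.0, 0.8, 2.5, 3.4, 1.5, 0.8], [0.1, 0.9, 2.4, 3.6, 1.8, 0.1], [0.2, 1.1, 2.4, 3.6, 2.0, -0.6], [-0.5, 1.0, 2.1, 2.7, 1.3, 1.6]]
0 15 1 [True, True, True, True, False, False, True]
0 25 0 [[-0.9, 0.9, 2.3, 2.2, 1.2, 1.5], [-0.9, 0.5, 2.3, 2.1, 1.0, 1.8], [-0.1, 0.5, 2.4, 3.0, 0.9, 1.6], [0.1, 0.6, 2.4, 3.6, 1.2, 0.7], [0.3, 0.9, 2.4, 3.9, 1.7, 0.1], [0.3, 1.1, 2.3, 3.8, 2.0, -0.5], [-0.5, 0.9, 2.1, 2.6, 1.0, 1.6]]
0 25 1 [True, True, True, True, False, False, True]
15 15 0 [[-1.1, 1.0, 2.1, 1.8, 1.3, 1.6], [-1.1, 0.7, 2.2, 1.7, 1.3, 1.8], [-0.3, 0.7, 2.4, 2.5, 1.2, 1.6], [-0.2, 0.7, 2.4, 2.8, 1.4, 0.8], [-0.1, 0.9, 2.4, 3.0, 1.8, -0.0], [-0.1, 1.1, 2.4, 3.0, 2.0, -0.7], [-0.6, 1.0, 2.0, 2.2, 1.2, 1.7]]
15 15 1 [True, True, True, True, False, True, True]
15 25 0 [[-1.0, 0.9, 2.2, 1.8, 1.1, 1.6], [-1.0, 0.6, 2.2, 1.7, 1.1, 2.0], [-0.3, 0.5, 2.4, 2.5, 0.9, 1.7], [-0.1, 0.6, 2.4, 3.1, 1.2, 0.7], [0.1, 0.9, 2.4, 3.4, 1.7, 0.0], [0.1, 1.1, 2.3, 3.3, 2.2, -0.6], [-0.6, 0.9, 2.0, 2.2, 
[... 1125 characters left out ...]
, 1.1, 2.2, 2.3, 2.0, -0.8], [-0.7, 0.9, 1.8, 1.5, 1.1, 2.1]]
45 25 1 [True, True, True, True, False, True, True]
60 15 0 [[-1.0, 1.0, 1.7, 1.0, 1.5, 1.9], [-1.0, 0.8, 1.7, 1.0, 1.6, 2.1], [-0.5, 0.7, 1.9, 1.5, 1.3, 2.1], [-0.5, 0.8, 2.0, 1.7, 1.3, 1.1], [-0.5, 0.9, 2.1, 1.9, 1.5, 0.2], [-0.5, 1.0, 2.1, 1.8, 1.7, -0.6], [-0.7, 1.1, 1.6, 1.3, 1.4, 2.1]]
60 15 1 [True, True, True, True, False, False, True]
60 25 0 [[-1.0, 1.0, 1.7, 1.0, 1.4, 2.0], [-1.0, 0.7, 1.8, 1.0, 1.5, 2.2], [-0.5, 0.6, 1.9, 1.4, 1.2, 2.2], [-0.5, 0.7, 2.1, 1.8, 1.1, 1.1], [-0.5, 0.9, 2.2, 2.1, 1.5, 0.1], [-0.5, 1.0, 2.1, 2.0, 1.8, -0.7], [-0.7, 1.0, 1.6, 1.2, 1.3, 2.1]]
60 25 1 [True, True, True, True, False, True, True]
```

```bash
cat >> h.py <<'E'
PSI,AL=45,18
O=ori(PSI,AL,0,0); Q=O.as_quat(); D=np.array([np.cos(np.radians(PSI)),np.sin(np.radians(PSI)),0])
def st(*a):
    s=env.read_state(); print(*a,"t=%.1f"%s["time_s"],"F",np.round(s["force"],1),"w=%.1f"%s["width"],"g=%.0f"%s["grip_force"],np.round(s["tool_pos"]),flush=True)
E
python3 - <<'E'
from h import *; import cv2
g=tcp(np.r_[TUM,46],O)
env.reach(g-110*D+[0,0,90],Q); st("high")
env.move_l(g-110*D,rate=200); st("low")
print(env.move_l(g,rate=120,f_stop=5)); st("at")
cv2.imwrite("pics/a.png",np.vstack([cv2.resize(viewer.camera("side")[90:290,260:580],None,fx=1.5,fy=1.5),cv2.resize(viewer.camera("top")[140:340,320:640],None,fx=1.5,fy=1.5)])[:600])
E
```

```text
high t=1.9 F [ 0.5 -0.1  0.2] w=88.1 g=0 [ 359. -387.  155.]
low t=2.5 F [-0.4  0.4  1.1] w=87.7 g=0 [ 359. -387.   65.]
False
at t=3.5 F [ 0.7 -0.1  0.7] w=87.8 g=0 [ 436. -310.   65.]
```

View pics/a.png

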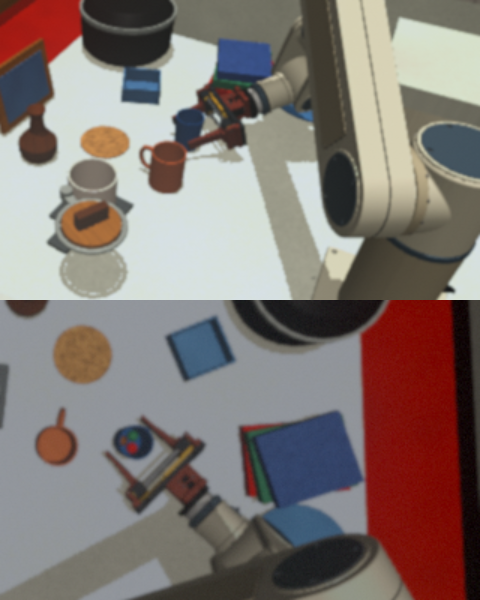

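The fingers straddle the tumbler: in the lower panel the tips are at (145,420) and (107,455), with the tumbler between them at (133,441). The mug is clear. I'll grip, lift and carry next.

```bash
python3 - <<'E'
from h import *; import cv2
set_gripper(50); st("grip")
g=tcp(np.r_[TUM,46],O)
env.move_l(g+[0,0,144],rate=150); st("lift")
p,o=tilt_pose(PSI,AL,0,0); env.move_l(p,rate=200); st("over")
for t in (30,60):
    p,o=tilt_pose(PSI,AL,t,0); env.reach(p,o.as_quat()); st(t)
cv2.imwrite("pics/b.png",np.hstack([cv2.resize(viewer.camera("side")[100:300,240:440],None,fx=2,fy=2),cv2.resize(viewer.camera("top")[110:310,220:420],None,fx=2,fy=2)]))
E
```

```text
grip t=4.2 F [ 1.  -2.6  1.3] w=62.5 g=30 [ 437. -310.   65.]
lift t=5.3 F [-0.4  0.8 -1.4] w=62.5 g=30 [ 436. -309.  208.]
over t=6.8 F [-0.4  0.4 -1.6] w=62.7 g=30 [555. -49. 209.]
30 t=7.5 F [-0.1 -0.  -1.7] w=62.4 g=30 [560. -53. 206.]
60 t=8.2 F [ 0.2  0.5 -2.6] w=62.3 g=30 [557. -50. 199.]
```

View pics/b.png

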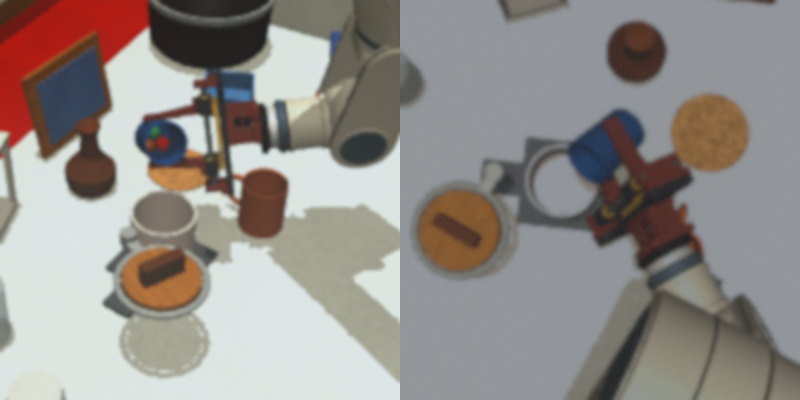

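The tumbler is tilted with its mouth towards the jar. The mug is close under the gripper, so I'll raise the pour to z=208 and tilt slowly.

```bash
python3 - <<'E'
from h import *; import cv2
for t in (70,80,87,93,100,110,120,130):
    p,o=tilt_pose(PSI,AL,t,0,208); env.reach(p,o.as_quat()); 
    if 87<=t<=110: env.hold(.3)
    st(t)
env.hold(.5)
im=[viewer.camera("side"),viewer.camera("top")]; st()
cv2.imwrite("pics/c.png",np.hstack([cv2.resize(im[0][100:300,240:440],None,fx=2,fy=2),cv2.resize(im[1][110:310,220:420],None,fx=2,fy=2)]))
E
```

```text
70 t=8.6 F [ 0.4 -0.2 -1.9] w=62.4 g=30 [554. -47. 215.]
80 t=8.9 F [ 0.2 -1.6 -1. ] w=62.5 g=30 [551. -44. 211.]
87 t=9.5 F [ 0.   0.5 -1.8] w=62.9 g=30 [548. -42. 209.]
93 t=10.0 F [-0.4 -0.6 -1.2] w=62.8 g=30 [546. -39. 207.]
100 t=10.6 F [-0.3  0.1 -1.7] w=62.6 g=30 [543. -36. 205.]
110 t=11.2 F [ 0.  -1.  -1.6] w=62.6 g=30 [538. -31. 202.]
120 t=11.5 F [-0.9  0.1 -1.7] w=62.1 g=30 [533. -27. 198.]
130 t=11.8 F [-0.2 -0.1 -0.7] w=62.5 g=30 [529. -22. 196.]
t=12.4 F [ 0.8  0.3 -1.5] w=63.0 g=30 [529. -22. 196.]
```

View pics/c.png

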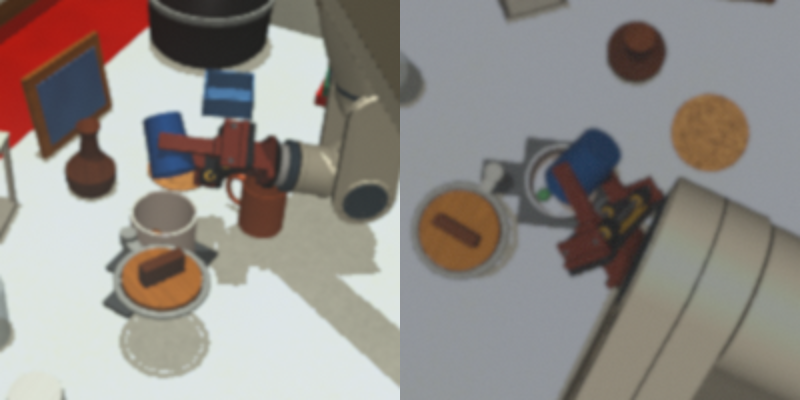

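The green marble is visible in the jar at (542,193); the other two are hidden. I'll turn the tumbler upright, hover over the mat and count.

```bash
python3 - <<'E'
from h import *; import cv2
for t in (90,45,0):
    p,o=tilt_pose(PSI,AL,t,0,208); env.reach(p,o.as_quat())
st("up")
g=tcp(np.r_[MAT,51],O)
env.move_l(g+[0,0,110],rate=200); env.hold(.3); st("mat")
im=[viewer.camera("side"),viewer.camera("top")]
cv2.imwrite("pics/d.png",np.hstack([cv2.resize(im[0][120:280,250:410],None,fx=2.5,fy=2.5),cv2.resize(im[1][120:280,240:400],None,fx=2.5,fy=2.5)]))
E
```

```text
up t=15.0 F [-0.1  0.4 -1.2] w=62.7 g=30 [555. -48. 226.]
mat t=16.4 F [ 0.2 -0.2 -2.5] w=62.9 g=30 [ 607. -220.  180.]
```

View pics/d.png

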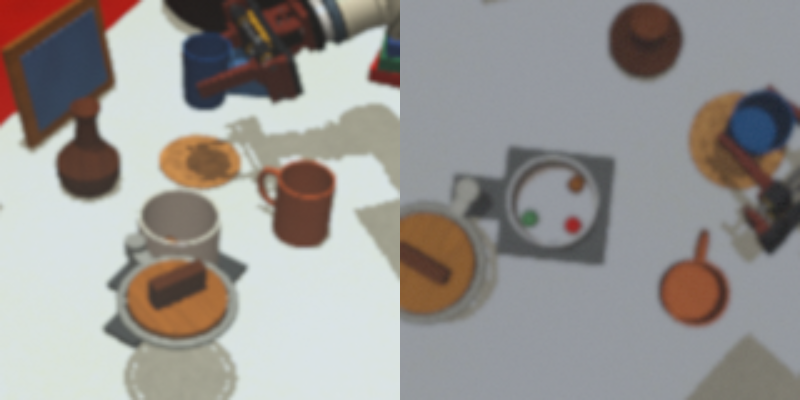

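All three marbles are in the jar (right panel: green (530,218), red (572,225), amber (576,184)) and the tumbler is empty. I'll set it down on the mat now.

```bash
cat >> h.py <<'E'
def down(phi):
    a=np.radians(phi); y=np.array([np.cos(a),np.sin(a),0]); z=np.array([0,0,-1.])
    return R.from_matrix(np.c_[np.cross(y,z),y,z])
def lidpose(th,phi,zg=160,rad=90):  # th: direction post->lid (deg)
    a=np.radians(th); return np.r_[POST+rad*np.array([np.cos(a),np.sin(a)]),zg+61.],down(phi)
E
python3 - <<'E'
from h import *; import cv2
g=tcp(np.r_[MAT,51],O)
env.move_l(g+[0,0,8],rate=120); st("pre")
print(env.move_l(g-[0,0,4],rate=20,f_stop=3)); st("down")
set_gripper(86); st("open")
env.move_l(env.read_state()["tool_pos"]-100*D,rate=150)
env.move_l(env.read_state()["tool_pos"]+[0,0,190],rate=250); st("away")
im=viewer.camera("top"); cv2.imwrite("pics/e.png",im)
h=cv2.cvtColor(im,cv2.COLOR_BGR2HSV)[150:260,345:430]
m=cv2.inRange(h,(100,110,20),(125,255,255)); ys,xs=np.nonzero(m); print("blue",len(xs),xs.min()+345,xs.max()+345,ys.min()+150,ys.max()+150)
print("foot",px("top",xs.min()+345,ys.mean()+150,0,False),"ctr",px("top",xs.mean()+345,ys.mean()+150,50,False))
for f in(0,180):
    for th,ph in[(150,150),(180,180),(210,210),(240,240),(265,265),(265,225),(265,185)]:
        p,o=lidpose(th,ph+f); q=env.ik(p,o.as_quat()); print(f,th,ph,None if q is None else np.round(q,2))
E
```

```text
pre t=17.5 F [-0.1  0.1 -2. ] w=62.3 g=30 [ 608. -220.   78.]
True
down t=18.0 F [ 0.2 -1.5  5.1] w=62.7 g=30 [ 608. -220.   69.]
open t=18.5 F [-0.7  0.1  0. ] w=85.9 g=0 [ 607. -220.   68.]
away t=20.3 F [-0.5  1.  -0.4] w=86.0 g=0 [ 537. -290.  257.]
blue 235 368 384 167 184
foot [ 648.81639004 -160.30448001    0.        ] ctr [ 643.34930444 -177.07947424   50.        ]
0 150 150 [ 0.31  0.39  1.91 -0.    0.84 -2.31]
0 180 180 None
0 210 210 None
0 240 240 [ 0.07  0.4   1.9  -0.    0.84  2.16]
0 265 265 [ 0.04  0.45  1.82 -0.    0.88  1.7 ]
0 265 225 [ 0.04  0.45  1.82 -0.    0.88  2.4 ]
0 265 185 None
180 150 150 [ 0.31  0.39  1.91 -0.    0.84  0.83]
180 180 180 [ 0.23  0.36  1.96 -0.    0.82  0.23]
180 210 210 [ 0.14  0.37  1.96 -0.    0.82 -0.38]
180 240 240 [ 0.07  0.4   1.9  -0.    0.84 -0.98]
180 265 265 [ 0.04  0.45  1.82 -0.    0.88 -1.44]
180 265 225 [ 0.04  0.45  1.82 -0.    0.88 -0.74]
180 265 185 [ 0.04  0.45  1.82 -0.    0.88 -0.04]
```

```bash
python3 - <<'E'
from h import *
th0=149.9
p,o=lidpose(th0,th0+180+1)
env.move_l(env.read_state()["tool_pos"]+[0,0,90],rate=250)
env.reach(p+[0,0,110],o.as_quat()); st("high")
set_gripper(50)
env.move_l(p+[0,0,20],rate=200)
print(env.move_l(p,rate=60,f_stop=5)); st("on")
set_gripper(10); st("grip"); print(env.read_state()["wrist_torque"])
for th in(153,157,162,168):
    p,o=lidpose(th,th+181); env.move_l(p,rot=o.as_quat(),rate=50); st(th); print(np.round(env.read_state()["wrist_torque"],2))
E
```

```text
high t=22.4 F [0.  0.1 0.3] w=86.1 g=0 [496. 171. 330.]
False
on t=24.2 F [ 0.5  0.4 -0.8] w=49.9 g=0 [496. 172. 221.]
grip t=24.8 F [ 6.4 -4.4 -2.8] w=18.0 g=30 [497. 171. 221.]
[-0.97431989 -1.07782101 -0.2217186 ]
153 t=25.1 F [ 6.1 -6.1 -2.4] w=18.2 g=30 [495. 167. 221.]
[-1.12 -1.   -0.15]
157 t=25.4 F [ 6.  -6.  -3.8] w=17.9 g=30 [492. 161. 221.]
[-1.1  -1.04 -0.1 ]
162 t=25.7 F [ 6.1 -6.1 -3.1] w=17.6 g=30 [490. 154. 221.]
[-1.02 -1.01 -0.18]
168 t=26.0 F [ 7.1 -5.4 -4.3] w=18.1 g=30 [487. 145. 221.]
[-1.03 -1.07 -0.29]
```

```bash
python3 - <<'E'
from h import *; import cv2
for th in list(range(176,257,8))+[260]:
    p,o=lidpose(th,th+181); env.move_l(p,rot=o.as_quat(),rate=60); st(th)
    if np.linalg.norm(env.read_state()["force"])>30: break
else:
    for th in(263,265,267,269):
        p,o=lidpose(th,th+181); s=env.move_l(p,rot=o.as_quat(),rate=25,f_stop=10); st(th,s)
        if s or np.linalg.norm(env.read_state()["force"])>25: break
print(env.read_state()["wrist_torque"])
a=viewer.camera("side")[120:280,250:410];b=viewer.camera("top")[120:280,240:400]
cv2.imwrite("pics/f.png",np.hstack([cv2.resize(x,None,fx=2.5,fy=2.5) for x in(a,b)]))
E
```

```text
176 t=26.4 F [ 6.  -3.8 -4.2] w=17.6 g=30 [486. 132. 221.]
184 t=26.7 F [ 6.6 -3.8 -3.1] w=17.6 g=30 [486. 120. 221.]
192 t=27.1 F [ 6.5 -4.1 -3.5] w=18.1 g=30 [487. 107. 221.]
200 t=27.4 F [ 6.7 -2.5 -3.7] w=18.0 g=30 [491.  95. 221.]
208 t=27.8 F [ 6.  -2.5 -3.6] w=17.8 g=30 [496.  84. 221.]
216 t=28.1 F [ 5.4 -2.7 -4.4] w=17.8 g=30 [503.  73. 221.]
224 t=28.5 F [ 5.9 -1.5 -3.2] w=18.1 g=30 [511.  64. 221.]
232 t=28.9 F [ 5.6 -1.2 -3.2] w=17.9 g=30 [520.  55. 221.]
240 t=29.2 F [ 5.8 -0.6 -3. ] w=18.0 g=30 [531.  48. 221.]
248 t=29.6 F [ 6.5 -1.3 -1.6] w=17.9 g=30 [542.  43. 221.]
256 t=29.9 F [ 5.4 -1.2 -2.9] w=17.8 g=30 [554.  39. 221.]
260 t=30.2 F [ 5.5 -1.8 -2.5] w=18.3 g=30 [560.  38. 221.]
263 False t=30.5 F [ 6.6 -2.1 -2.7] w=17.6 g=30 [565.  37. 222.]
265 False t=30.8 F [ 5.5 -1.6 -2.9] w=17.8 g=30 [568.  37. 221.]
267 False t=31.1 F [ 1.  -1.6  1.6] w=17.8 g=31 [569.  37. 221.]
269 False t=31.4 F [-5.2 -2.4  4.1] w=18.1 g=31 [571.  37. 221.]
[-0.22207778  0.72471937 -0.96138199]
```

View pics/f.png

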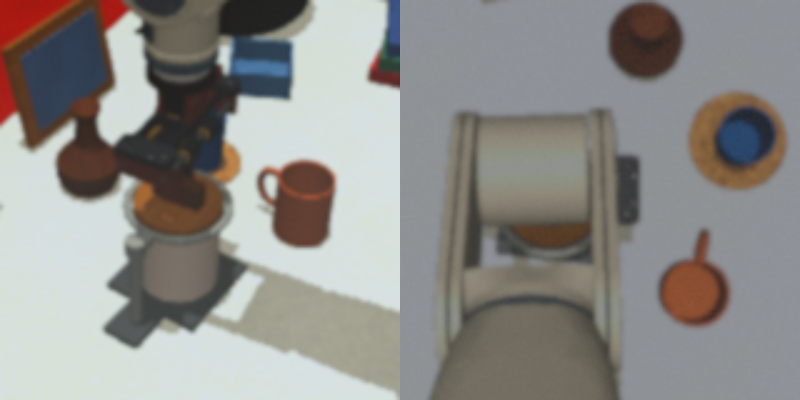

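The lid is home over the jar, and the force reversal shows the arm on its stop. The tumbler is upright within the mat (right panel: (745,138) on (738,140)). I'll screw the cap down now.

```bash
python3 - <<'E'
from h import *
p,o=lidpose(267,267+181); env.reach(p,o.as_quat()); st("ref"); print(env.read_state()["wrist_torque"][2])
for k in [8,16,24,32,40,48,56,64,72,77,80,82,84,86,88]:
    p,o=lidpose(267,267+181-k,160-6*np.radians(min(k,80.2))); env.reach(p,o.as_quat()); env.hold(.1)
    s=env.read_state(); T=s["wrist_torque"][2]; print(k,"%.1f"%s["time_s"],np.round(s["force"],1),"Tz %.2f"%T,"yaw %.1f"%np.degrees(np.arctan2(*R.from_quat(s["orientation"]).as_matrix()[:2,1][::-1])))
    if (k>70 and T>1.5) or T>4: break
E
```

```text
ref t=31.7 F [ 0.3 -2.   1.8] w=18.6 g=30 [569.  37. 221.]
-0.7008015116919373
8 32.1 [-3.4 -3.1  3.7] Tz -0.09 yaw 80.2
16 32.4 [-3.6 -4.1  3.8] Tz -0.13 yaw 72.3
24 32.8 [-3.2 -4.3  5. ] Tz -0.11 yaw 64.3
32 33.1 [-4.1 -3.4  5. ] Tz -0.07 yaw 56.3
40 33.5 [-4.1 -4.3  4.5] Tz -0.08 yaw 48.3
48 33.9 [-5.  -4.3  4.6] Tz -0.08 yaw 40.3
56 34.2 [-4.1 -4.2  4.3] Tz -0.07 yaw 32.3
64 34.6 [-5.  -4.4  5.1] Tz -0.11 yaw 24.3
72 34.9 [-4.4 -4.3  4.4] Tz -0.10 yaw 16.3
77 35.3 [-5.  -4.2  6.1] Tz -0.12 yaw 11.3
80 35.6 [-4.8 -4.7  5.8] Tz -0.09 yaw 8.3
82 36.0 [-4.5 -4.9  4.3] Tz -0.08 yaw 6.3
84 36.3 [-5.1 -3.8  4.1] Tz 0.19 yaw 4.4
86 36.7 [-6.7 -3.7  6.6] Tz 0.69 yaw 2.4
88 37.0 [-8.4 -4.3  6.1] Tz 0.74 yaw 0.4
```

```bash
python3 - <<'E'
from h import *; import cv2
set_gripper(50); st("open")
q=env.read_state()["tool_pos"]; env.move_l(q+[0,0,110],rate=120)
env.reach([420,-150,400],down(90).as_quat()); env.hold(.3); st("away")
a=viewer.camera("side")[120:280,250:410];b=viewer.camera("top")[120:280,240:400]
cv2.imwrite("pics/g.png",np.hstack([cv2.resize(x,None,fx=2.5,fy=2.5,interpolation=cv2.INTER_CUBIC) for x in(a,b)]))
E
```

```text
open t=37.7 F [-0.8 -0.2  0.2] w=50.0 g=0 [569.  37. 213.]
away t=40.8 F [-0.2 -0.1 -1.4] w=49.8 g=0 [ 420. -150.  400.]
```

View pics/g.png

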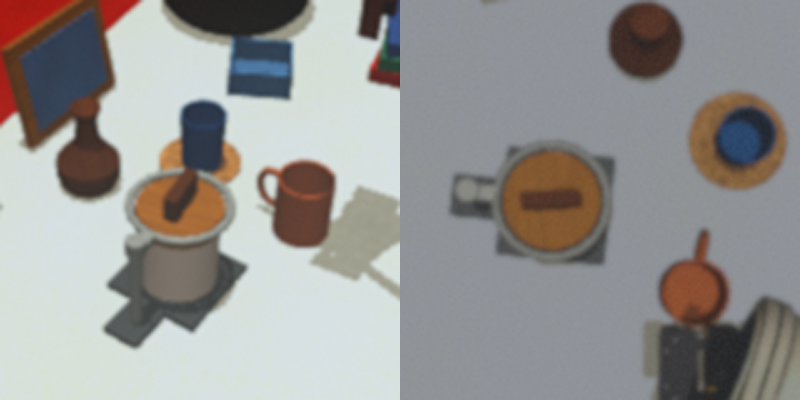

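The lid is centred over the jar at (552,200) with its bar turned about 80°. The tumbler stands on the mat and the mug and vase have not moved.

```bash
python3 -c "
from station import workorder; print(workorder.sign_off())"
```

```text
the job is handed in; nothing more can be done
None
```

The job is handed in at about 41 s of the 72 s limit: all three marbles are in the jar, the empty tumbler stands upright on the cork mat, the lid is home and screwed down to its stop, and the goods near the work stand where they were.

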